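# Unclip the taller specimen pot

## Robot

A 6-joint arm with a two-finger parallel gripper is mounted at the origin on a cart in front of the work surface, level with it; the furniture and walls round the work are solid. World frame = base frame: x ahead of the robot, y to its left, z up, the work surface at z = 0. Lengths are in m, angles in degrees, forces in N, time in s.
With the tool pointing down it reaches from about 0.325 to 0.875 m from the base axis. Payload 4.4 kg.
Tool frame: the origin (TCP) lies at the very end of the fingers, on their centre line; the grasp point (between the pads) lies 19 mm behind it (bot.grasp_offset is the distance from the TCP to the grasp point, in m); z points along the fingers, y is the line along which they close (so a half turn about z gives the same grasp; the last joint's range is limited). The gripper opens to 85 mm and grips with 20 to 120 N. Pads are 22 mm wide; open, the fingers measure 114 mm over their backs; the gripper's body (76 mm by 85 mm) begins 54 mm behind the grasp point. The pads swing forward as they close: fully open they stand 13 mm farther back than shut.
Start: joints at [-84.769, 11.837, 88.321, -0, 79.842, -8.623], TCP at [0.138, -0.558, 0.231] pointing down, gripper open.
Joint ranges: [-156.59, 156.59], [-49.26, 127.26], [12.9, 141.05], [-63.56, 243.56], [4.71, 150.69], [-161.64, 161.64]. Speed limits (degrees/s): [159.86, 159.86, 180, 180, 180, 180].

## Interface

Orientations are given as [roll, pitch, yaw] about the fixed x, y, z axes, in that order (R = Rz(yaw) Ry(pitch) Rx(roll)).
In Python, from cell import bot gives the robot as it stands. The module is installed in compiled form; this text tells all that it offers.
- The arm moves only by the shell command python3 -m handwheel 'ROWS' [FORCE]. ROWS is JSON, a list of rows, each an object with "travel": the shift along the tool's x, y, z in units of 25 mm (1.0 is 25 mm), a list of three; "dr": the turn, a rotation vector about the tool's x, y, z in units of 6 degrees (1.0 is 6 degrees), a list of three; "jaw": the finger opening in mm, from 0 to 85.4. A call has 1 to 20 rows; each row is the pose to reach, as a shift and turn from the pose commanded when the call began, along the tool's axes at that moment; what a row does not reach only later rows make up. A row lasts 1/12 s, in which the tool goes at most 41.7 mm and 7.16 degrees, less where a joint would pass 70% of its speed; a pose out of reach is approached as far as the arm can. A call with a gripper value outside its range is refused whole. The fingers move at their own pace and stop on an object; FORCE is the grip in N (left out, the last holds). Time passes only in rows, so rows that repeat a pose let the fingers close. It gives the time, the measured TCP pose, the force, the opening and the grip force at its end, in the units of the state.
- bot.sense(): the state, without advancing time (a new reading comes with each control period).
- bot.read_camera(name): name is "scene" or "side" or "wrist"; returns a dict with "image" (420x560x3 uint8, red, green, blue), "fovy" (degrees; the focal length in pixels is half the picture's height over the tangent of half this angle, whatever the lens; pixels are square), "cx", "cy" (the principal point, pixels), "origin" and "orientation" of the camera in the world; the wrist camera has in their place "T_tool_cam" (4x4, takes a point from camera to tool coordinates, whose origin is the TCP and whose axes are the flange's). Camera axes: x right, y down, z forward; pixel columns grow to the right and rows downward; lengths in m; the calibration is good to about 2 mm. A picture is of the moment at which its call begins: read the wrist's pose just before it. There is no depth.
- bot.hand_in(): hands the job in; it is judged then, once.
The state is a dict: "time_s": time; "joints": joint angles; "joint_vel": joint speeds; "joint_torque": joint torques, N m; "tool_pos": TCP position; "eef_rot": TCP orientation; "force": force on the tool from outside, world axes, zero at the start; "moment": the same for the moment, N m; "finger_gap": finger opening in m; "grasp_force": force on a finger pad.
Only numpy, scipy, OpenCV 4.12 (cv2) and the standard library are available. Lean on these libraries where they do the work, as an engineer would, in place of code of your own. Each camera call takes 0.05 s, during which the arm holds its last target. There are 200 camera calls.

## Task

Two lidded metal specimen pots stand on the bench, each locked by a looped spring clip through the drilled pin on its lid. Pull the clip of the taller pot sideways out of its pin and lay the whole clip in the shallow metal tray, so that the pot can be opened. Leave the shorter pot's clip where it is, in its pin.

Things in the scene. Friction and masses are not known exactly. Their poses are not given: they have to be found in the camera images.
- tall_clip: Steel spring clip, about 47 g, in the taller pot's pin. Origin: centre of its round double-coil loop (34 mm across, 10 mm thick along its own y, standing upright), to be pinched from above; 41 mm above the lid, 0.13 m above the bench. Its x runs from the loop along the leg to the tip, its z up. Pull it level along minus x: about 2 to 6 N, fully out of the pin after 40 mm.
- tall_clip_tip (a point): Tip of that clip's straight leg (5 mm wire through the pin): 67 mm along x and 8 mm below the loop's centre in the clip's own frame. A second, wavy, sprung wire lies over the pin's head, reaches equally far and rises up to 11 mm above the loop's centre.
- short_clip: The identical clip in the shorter pot's pin, to be left alone; origin and axes as for the other clip, about 0.09 m above the bench.
- tall_pot: The taller of two lidded metal pots of 78 mm diameter: top of lid 90 mm above the bench (shorter pot 50 mm). Fixed. Origin: centre of its underside. The pin stands on its z axis, 38 mm from the clip's loop centre; its 20 mm square head ends 48 mm above the lid. The loop sticks out towards the pot's minus x, roughly to the robot.
- tray: Shallow square metal tray, 140 x 140 mm, 18 mm high, walls and floor 3 mm thick, on the bench; fixed. Origin: centre of its underside; x and y along its sides, z up.

How it is judged:
By the outcome, as a careful person would: the job done as asked, in the order asked, and still so for the second after the job is handed in, with the robot touching nothing.
It also fails if it takes over 35 s, if anything falls off the work surface, if the arm or the gripper's body presses on something with over 40 N, if the wrist force passes 120 N, or if a joint passes its speed limit or range.

## Working session

There is one attempt and no reset: what is moved stays moved. The work goes in short steps, Python scripts to look and compute and a shell command to move; the robot and the scene stay as the last step left them, time stands still between calls to the robot, and variables do not carry over. Pictures are saved under pics/ and viewed, at most 10 in all, crops included, and the job is handed in when it is done.

```bash
mkdir -p pics
cat > h.py <<'E'
import numpy as np, cv2
from scipy.spatial.transform import Rotation as R
from cell import bot
def cam(name):
    s=bot.sense(); c=bot.read_camera(name); im=c["image"]
    f=im.shape[0]/2/np.tan(np.radians(c["fovy"])/2)
    if name=="wrist":
        T=np.eye(4);T[:3,:3]=R.from_euler('xyz',s["eef_rot"],degrees=True).as_matrix();T[:3,3]=s["tool_pos"]
        T=T@np.array(c["T_tool_cam"])
    else:
        T=np.eye(4);o=np.array(c["orientation"],float)
        T[:3,:3]=o if o.shape==(3,3) else R.from_euler('xyz',o,degrees=True).as_matrix();T[:3,3]=c["origin"]
    return im,(f,c["cx"],c["cy"]),T
def save(name,fn):
    im,k,T=cam(name); cv2.imwrite('pics/'+fn+'.png',im[:,:,::-1]); np.savez('pics/'+fn+'.npz',k=k,T=T); 
def ray(fn,u,v):
    d=np.load('pics/'+fn+'.npz');f,cx,cy=d['k'];T=d['T']
    r=T[:3,:3]@np.array([(u-cx)/f,(v-cy)/f,1.]); return T[:3,3],r/np.linalg.norm(r)
def atz(fn,u,v,z):
    o,r=ray(fn,u,v); return o+r*(z-o[2])/r[2]
def tri(*obs):
    A=0;b=0
    for fn,u,v in obs:
        o,r=ray(fn,u,v);P=np.eye(3)-np.outer(r,r);A=A+P;b=b+P@o
    x=np.linalg.solve(A,b)
    print(x.round(4),[round(float(np.linalg.norm(np.cross(x-ray(*o)[0],ray(*o)[1]))),4) for o in obs]); return x
def proj(fn,p):
    d=np.load('pics/'+fn+'.npz');f,cx,cy=d['k'];T=d['T'];q=T[:3,:3].T@(np.array(p)-T[:3,3]);return (f*q[0]/q[2]+cx,f*q[1]/q[2]+cy)
E
python3 - <<'E'
from h import *
save('scene','s1');save('side','d1')
a=cv2.imread('pics/s1.png');b=cv2.imread('pics/d1.png')
for n in('s1','d1'):
    d=np.load(f'pics/{n}.npz');print(d['k'],d['T'].round(3).tolist())
s=bot.sense();print(s['tool_pos'],s['eef_rot'],s['time_s'],s['force'])
E
```

```text
[413.78087236 277.46071109 210.91646068] [[0.847, -0.35, 0.4, 0.197], [-0.532, -0.546, 0.647, -0.734], [-0.008, -0.761, -0.649, 0.653], [0.0, 0.0, 0.0, 1.0]]
[423.94546108 285.70079142 203.38758472] [[1.0, -0.016, 0.026, 0.498], [-0.03, -0.634, 0.773, -0.822], [0.004, -0.773, -0.634, 0.644], [0.0, 0.0, 0.0, 1.0]]
[ 0.13761654 -0.55758001  0.23022249] [-1.79881524e+02 -1.88833180e-02  1.38525439e+01] 0.1 [ 0.21365337 -0.20649939 -0.19396755]
```

View pics/s1.png

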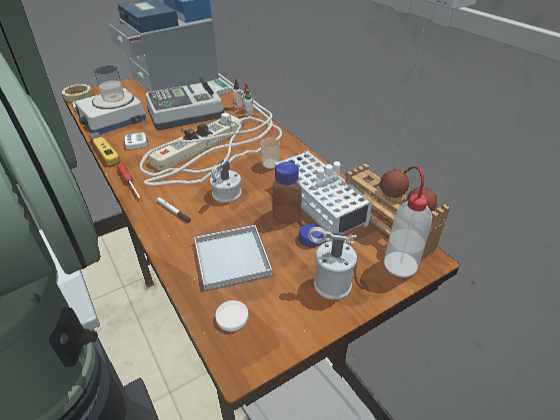

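View pics/d1.png

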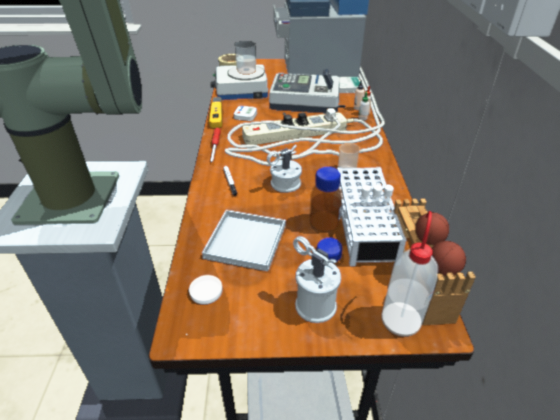

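The scene view shows the tall pot at about (336,268) with its loop near (318,236). The tray is at (232,256) and the short pot at (226,187). In the side view the tall pot is at (317,290) with its loop near (302,245), and the tray is at (245,240).

Run:
```python
from h import *
a=cv2.imread('pics/s1.png')[220:304,294:376];b=cv2.imread('pics/d1.png')[228:328,276:356]
z=lambda i:cv2.resize(i,None,fx=4.8,fy=4.8,interpolation=cv2.INTER_CUBIC)
a=z(a);b=z(b);o=np.zeros((480,800,3),np.uint8);a=a[:480,:394];b=b[:480,:384];o[:a.shape[0],:a.shape[1]]=a;o[:b.shape[0],400:400+b.shape[1]]=b
cv2.imwrite('pics/c1.png',o)
tri(('s1',318,236),('d1',302,245))
for c in((194,236),(262,227),(271,274),(199,286)): print('tray s',atz('s1',*c,.018).round(3))
for c in((228,210),(286,219),(268,269),(203,253)): print('tray d',atz('d1',*c,.018).round(3))
```

```text
[ 0.5433 -0.3125  0.1325] [0.0013, 0.0013]
tray s [ 0.388 -0.074  0.018]
tray s [ 0.529 -0.13   0.018]
tray s [ 0.474 -0.259  0.018]
tray s [ 0.339 -0.21   0.018]
tray d [ 0.392 -0.079  0.018]
tray d [ 0.523 -0.114  0.018]
tray d [ 0.483 -0.261  0.018]
tray d [ 0.351 -0.214  0.018]
```

View pics/c1.png

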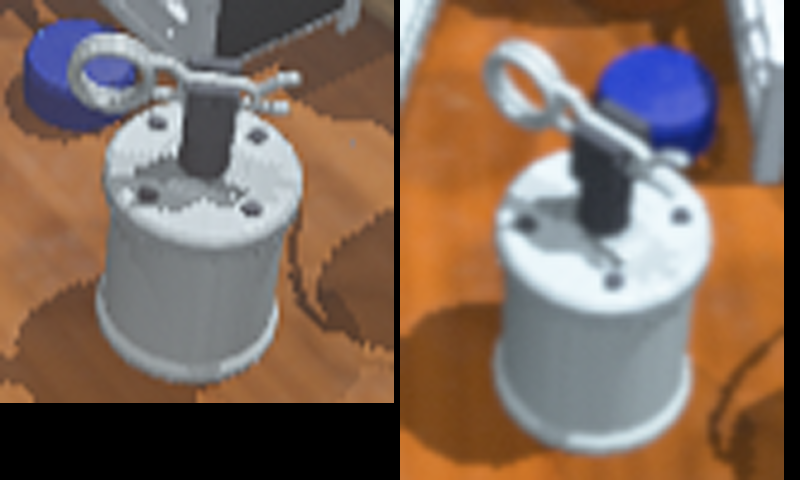

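Run:
```python
from h import *
L=tri(('s1',316.9,235),('d1',301.6,246.1))
t=tri(('s1',353,242.3),('d1',332.7,267.6))
lid_s=atz('s1',294+203/4.8,220+168/4.8,.09);lid_d=atz('d1',276+205/4.8,228+232/4.8,.09);print('lid',lid_s,lid_d)
P=(lid_s+lid_d)/2
for n,a,b in(('tip',L,t),('pin',L,P)):
  d=b-a;print(n,np.degrees(np.arctan2(d[1],d[0])),np.hypot(*d[:2]))
tc=np.array([[.388,-.074],[.529,-.13],[.474,-.259],[.339,-.21],[.392,-.079],[.523,-.114],[.483,-.261],[.351,-.214]]).mean(0);print(tc)
print('bluecap',tri(('s1',310,234),('d1',329,246)), 'bottle', tri(('s1',287,168),('d1',327,174)))
```

```text
[ 0.5432 -0.31    0.1303] [0.0008, 0.0008]
[ 0.5917 -0.3543  0.1234] [0.0004, 0.0004]
lid [ 0.5690313  -0.33903152  0.09      ] [ 0.57135766 -0.34404589  0.09      ]
tip -42.41905414852714 0.06565015717474153
pin -49.39928751177397 0.04147488207483589
[ 0.434875 -0.167625]
[ 0.6087 -0.2042  0.0183] [0.0024, 0.0024]
[ 0.6069 -0.113   0.1395] [0.0007, 0.0007]
bluecap [ 0.60874337 -0.20417885  0.01828999] bottle [ 0.60686252 -0.11297089  0.13953129]
```

```bash
python3 -m handwheel '[{"travel":[3.6,-1.15,0],"dr":[0,0,1.0],"jaw":60},{"travel":[7.2,-2.3,0],"dr":[0,0,2.1],"jaw":45},{"travel":[10.9,-3.5,0],"dr":[0,0,4],"jaw":45},{"travel":[14.5,-4.6,0],"dr":[0,0,6],"jaw":45},{"travel":[18.1,-5.76,0],"dr":[0,0,9.5],"jaw":45},{"travel":[18.1,-5.76,0],"dr":[0,0,9.5],"jaw":45},{"travel":[18.1,-5.76,0],"dr":[0,0,9.5],"jaw":45},{"travel":[18.1,-5.76,0],"dr":[0,0,9.5],"jaw":45},{"travel":[18.1,-5.76,0],"dr":[0,0,9.5],"jaw":45},{"travel":[18.1,-5.76,0],"dr":[0,0,9.5],"jaw":45},{"travel":[18.1,-5.76,0],"dr":[0,0,9.5],"jaw":45},{"travel":[18.1,-5.76,0],"dr":[0,0,9.5],"jaw":45},{"travel":[18.1,-5.76,0],"dr":[0,0,9.5],"jaw":45},{"travel":[18.1,-5.76,0],"dr":[0,0,9.5],"jaw":45},{"travel":[18.1,-5.76,0],"dr":[0,0,9.5],"jaw":45},{"travel":[18.1,-5.76,0],"dr":[0,0,9.5],"jaw":45},{"travel":[18.1,-5.76,0],"dr":[0,0,9.5],"jaw":45},{"travel":[18.1,-5.76,0],"dr":[0,0,9.5],"jaw":45},{"travel":[18.1,-5.76,0],"dr":[0,0,9.5],"jaw":45},{"travel":[18.1,-5.76,0],"dr":[0,0,9.5],"jaw":45}]' 70
python3 -c "
from h import *
save('wrist','w1');d=np.load('pics/w1.npz');print(d['k'],d['T'].round(3).tolist());s=bot.sense();print(s['tool_pos'],s['eef_rot'],s['time_s'],s['force'],s['finger_gap'])
print(proj('w1',[.543,-.31,.13]),proj('w1',[.5917,-.354,.123]))"
```

```text
time_s: 1.77
tool_pos: [0.542, -0.3107, 0.2315]
eef_rot: [-180.0, -0.0, -43.2]
force: [0.5, -0.0, -0.5]
finger_gap: 0.0452
grasp_force: 0.0
[311.70939046 280.50498896 205.50206981] [[-0.685, -0.695, -0.22, 0.599], [-0.728, 0.653, 0.207, -0.364], [-0.001, 0.302, -0.953, 0.374], [0.0, 0.0, 0.0, 1.0]]
[ 0.54212751 -0.31061069  0.23142128] [-1.79998065e+02 -9.68061594e-03 -4.32022684e+01] 1.8167 [-0.23054679 -0.5831826  -0.13923248] 0.04500634727840182
(np.float64(279.2526468480141), np.float64(205.7856261456147)) (np.float64(277.5039625456527), np.float64(122.92172522087789))
```

View pics/w1.png

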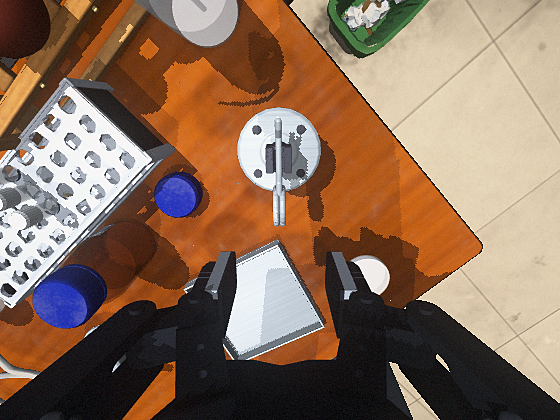

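The wrist view shows the clip along the image's vertical: loop at about (279,206), tip at (278,120), pin head at (277,152). The fingers are centred on column 281 and aligned with it. This matches the projected estimate, so I descend and grip a little above the loop's centre.

```bash
python3 -m handwheel '[{"travel":[0,0,1],"dr":[0,0,0],"jaw":45},{"travel":[0,0,2],"dr":[0,0,0],"jaw":45},{"travel":[0,0,3],"dr":[0,0,0],"jaw":45},{"travel":[0,0,4],"dr":[0,0,0],"jaw":45},{"travel":[0,0,4.55],"dr":[0,0,0],"jaw":45},{"travel":[0,0,4.55],"dr":[0,0,0],"jaw":45},{"travel":[0,0,4.55],"dr":[0,0,0],"jaw":30},{"travel":[0,0,4.55],"dr":[0,0,0],"jaw":15},{"travel":[0,0,4.55],"dr":[0,0,0],"jaw":0},{"travel":[0,0,4.55],"dr":[0,0,0],"jaw":0},{"travel":[0,0,4.55],"dr":[0,0,0],"jaw":0},{"travel":[0,0,4.55],"dr":[0,0,0],"jaw":0},{"travel":[0,0,4.55],"dr":[0,0,0],"jaw":0},{"travel":[0,0,4.55],"dr":[0,0,0],"jaw":0}]' 70
```

```text
time_s: 2.98
tool_pos: [0.5436, -0.3109, 0.119]
eef_rot: [-180.0, -0.2, -43.1]
force: [1.5, -0.6, 4.0]
finger_gap: 0.0087
grasp_force: 68.7
```

```bash
python3 -m handwheel '[{"travel":[-0.2,0,0],"dr":[0,0,0],"jaw":0},{"travel":[-0.4,0,0],"dr":[0,0,0],"jaw":0},{"travel":[-0.6,0,0],"dr":[0,0,0],"jaw":0},{"travel":[-0.8,0,0],"dr":[0,0,0],"jaw":0},{"travel":[-1.0,0,0],"dr":[0,0,0],"jaw":0},{"travel":[-1.25,0,0],"dr":[0,0,0],"jaw":0},{"travel":[-1.5,0,0],"dr":[0,0,0],"jaw":0},{"travel":[-1.75,0,0],"dr":[0,0,0],"jaw":0},{"travel":[-2.0,0,0],"dr":[0,0,0],"jaw":0},{"travel":[-2.3,0,0],"dr":[0,0,0],"jaw":0},{"travel":[-2.6,0,0],"dr":[0,0,0],"jaw":0},{"travel":[-2.6,0,0],"dr":[0,0,0],"jaw":0},{"travel":[-2.6,0,0],"dr":[0,0,0],"jaw":0}]'
python3 -c "
from h import *
save('wrist','w2');save('side','d2');save('scene','s2')
a=cv2.imread('pics/w2.png');b=cv2.imread('pics/d2.png')[190:330,220:360]
o=np.zeros((420,800,3),np.uint8);o[:,:380]=a[:,90:470];o[:,380:]=cv2.resize(b,(420,420),interpolation=cv2.INTER_CUBIC);cv2.imwrite('pics/c2.png',o)"
```

```text
time_s: 4.07
tool_pos: [0.4947, -0.2653, 0.1174]
eef_rot: [180.0, 0.0, -43.1]
force: [-0.7, -1.0, 0.2]
finger_gap: 0.0084
grasp_force: 68.9
```

View pics/c2.png

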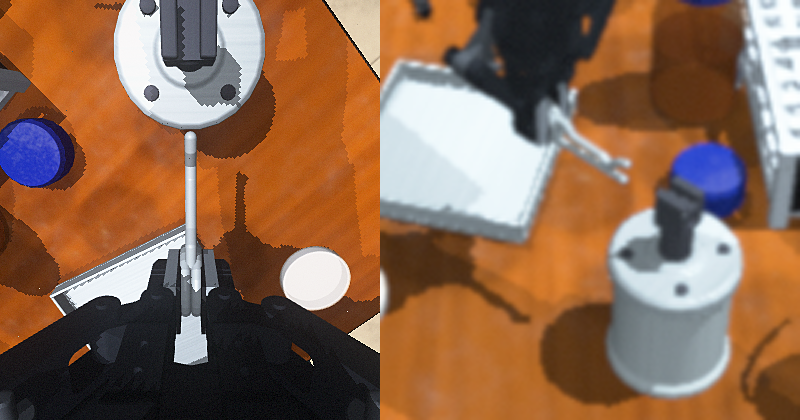

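The clip is out of the pin: in the wrist half the tip is at about (190,135), clear of the pot, and the side half shows the pin empty. The clip is held level in the jaws, so I carry it over the tray and lower it.

```bash
python3 -m handwheel '[{"travel":[-0.9,-0.2,0],"dr":[0,0,0],"jaw":0},{"travel":[-1.8,-0.4,0],"dr":[0,0,0],"jaw":0},{"travel":[-2.7,-0.6,0],"dr":[0,0,0],"jaw":0},{"travel":[-3.6,-0.8,0],"dr":[0,0,0],"jaw":0},{"travel":[-4.5,-1.0,0],"dr":[0,0,0],"jaw":0},{"travel":[-5.4,-1.2,0],"dr":[0,0,0],"jaw":0},{"travel":[-5.4,-1.2,0.7],"dr":[0,0,0],"jaw":0},{"travel":[-5.4,-1.2,1.4],"dr":[0,0,0],"jaw":0},{"travel":[-5.4,-1.2,2.1],"dr":[0,0,0],"jaw":0},{"travel":[-5.4,-1.2,2.8],"dr":[0,0,0],"jaw":0},{"travel":[-5.4,-1.2,3.2],"dr":[0,0,0],"jaw":0},{"travel":[-5.4,-1.2,3.5],"dr":[0,0,0],"jaw":0},{"travel":[-5.4,-1.2,3.5],"dr":[0,0,0],"jaw":0},{"travel":[-5.4,-1.2,3.5],"dr":[0,0,0],"jaw":0}]'
python3 -c "
from h import *
save('wrist','w3');save('side','d3');save('scene','s3')
a=cv2.imread('pics/w3.png');b=cv2.imread('pics/d3.png')[170:310,180:320]
o=np.zeros((420,800,3),np.uint8);o[:,:380]=a[:,90:470];o[:,380:]=cv2.resize(b,(420,420),interpolation=cv2.INTER_CUBIC);cv2.imwrite('pics/c3.png',o)"
```

```text
time_s: 5.38
tool_pos: [0.4174, -0.1517, 0.0302]
eef_rot: [180.0, -0.0, -43.2]
force: [0.1, -0.2, -0.2]
finger_gap: 0.0086
grasp_force: 68.9
```

View pics/c3.png

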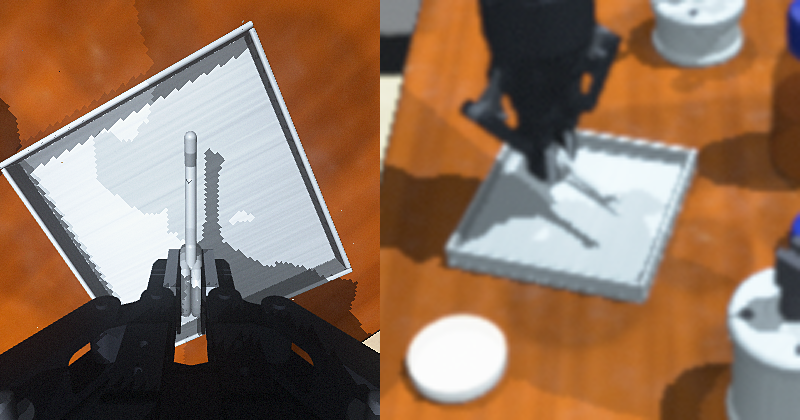

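The tip is at (190,135) in the wrist half, well inside the tray, while the loop sits nearer the near corner. I shift 12 mm further along the clip while lowering.

```bash
python3 -m handwheel '[{"travel":[0.25,0,0],"dr":[0,0,0],"jaw":0},{"travel":[0.5,0,0.1],"dr":[0,0,0],"jaw":0},{"travel":[0.5,0,0.3],"dr":[0,0,0],"jaw":0},{"travel":[0.5,0,0.5],"dr":[0,0,0],"jaw":0},{"travel":[0.5,0,0.65],"dr":[0,0,0],"jaw":0},{"travel":[0.5,0,0.75],"dr":[0,0,0],"jaw":0},{"travel":[0.5,0,0.8],"dr":[0,0,0],"jaw":0},{"travel":[0.5,0,0.8],"dr":[0,0,0],"jaw":0}]'
```

```text
time_s: 6.2
tool_pos: [0.4256, -0.1596, 0.0094]
eef_rot: [180.0, 0.1, -43.1]
force: [-0.1, 0.3, -1.7]
finger_gap: 0.0082
grasp_force: 68.9
```

```bash
python3 -m handwheel '[{"travel":[0,0,0.04],"dr":[0,0,0],"jaw":0},{"travel":[0,0,0.04],"dr":[0,0,0],"jaw":10},{"travel":[0,0,0.04],"dr":[0,0,0],"jaw":20},{"travel":[0,0,0.04],"dr":[0,0,0],"jaw":35},{"travel":[0,0,0.04],"dr":[0,0,0],"jaw":45},{"travel":[0,0,0.04],"dr":[0,0,0],"jaw":45},{"travel":[0,0,0.04],"dr":[0,0,0],"jaw":45},{"travel":[0,0,-0.2],"dr":[0,0,0],"jaw":45},{"travel":[0,0,-0.5],"dr":[0,0,0],"jaw":45},{"travel":[0,0,-1],"dr":[0,0,0],"jaw":45},{"travel":[0,0,-2],"dr":[0,0,0],"jaw":45},{"travel":[0,0,-3],"dr":[0,0,0],"jaw":45},{"travel":[0,0,-4],"dr":[0,0,0],"jaw":45},{"travel":[0,0,-5],"dr":[0,0,0],"jaw":45},{"travel":[0,0,-6],"dr":[0,0,0],"jaw":45},{"travel":[0,0,-6],"dr":[0,0,0],"jaw":45},{"travel":[0,0,-6],"dr":[0,0,0],"jaw":45},{"travel":[0,0,-6],"dr":[0,0,0],"jaw":45}]'
python3 -c "
from h import *
save('wrist','w4');save('side','d4')
a=cv2.imread('pics/w4.png');b=cv2.imread('pics/d4.png')[140:280,190:330]
o=np.zeros((420,800,3),np.uint8);o[:,:380]=a[:,90:470];o[:,380:]=cv2.resize(b,(420,420),interpolation=cv2.INTER_CUBIC);cv2.imwrite('pics/c4.png',o)"
```

```text
time_s: 7.7
tool_pos: [0.4258, -0.1598, 0.1599]
eef_rot: [180.0, 0.0, -43.1]
force: [-0.3, -0.2, -0.1]
finger_gap: 0.0446
grasp_force: 0.0
```

View pics/c4.png

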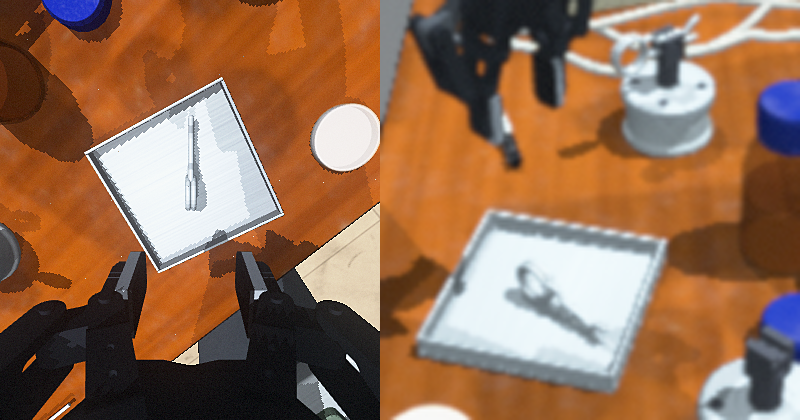

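The clip is inside the tray, resting from (190,115) to (192,208) in the wrist half. The short pot's clip is still in its pin, and the gripper is clear.

```bash
python3 -c "
from cell import bot
print(bot.hand_in())"
```

```text
the job is handed in; nothing more can be done
None
```

I pulled the taller pot's clip out of its pin and laid it inside the tray, left the shorter pot's clip in its pin, and handed the job in at about 8 s; no verdict came back.

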